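Clear the jammed carton from the packing chute

ROBOT

A 7-joint arm with a two-finger parallel gripper is mounted at the origin on the work surface. World frame = base frame: x ahead of the robot, y to its left, z up, the work surface at z = 0. Lengths are in m, angles in rad, forces in N, time in s.
With the tool pointing down it reaches from about 0.35 to 0.9 m from the base axis. Payload 8.1 kg.
Tool frame: the origin (TCP) lies at the centre of the arm's flange, where the gripper is bolted on; the fingertips stand 178 mm ahead of it and the grasp point (between the pads) lies 159 mm ahead of it; z points along the fingers, y is the direction in which the jaws open and shut (so a half turn about z gives the same grasp; the last joint's range is limited). The gripper opens to 92 mm and grips with 3 to 60 N. Pads are 19 mm wide; open, the fingers measure 130 mm over their backs; the gripper's body (75 mm by 190 mm) begins 47 mm behind the grasp point.
Start: joints at [1.117, 0.434, 0.025, 1.573, -0.012, 1.134, -0.075], TCP at [0.215, -0.587, 0.405] pointing down, gripper open.
Joint ranges: [-2.62, 2.62], [-0.44, 2.09], [-1.27, 1.32], [0.08, 2.57], [-1.32, 4.46], [0.12, 2], [-2.74, 2.74]. Speed limits (rad/s): [2.22, 2.22, 3.01, 3.01, 3.14, 3.14, 3.14].

INTERFACE

Orientations are given as a rotation vector (axis times angle).
In Python, from cell import arm gives the robot as it stands. The module is installed in compiled form; this text tells all that it offers.
- The arm moves only by the tool move_arm, never from a script. Its argument "steps" is a list of rows, each a list of 4 numbers: the shift along the tool's x, y, z in mm, then the turn about the tool's z in rad. In form: [[x, y, z, twist], ...]. A call has 1 to 20 rows; each row is the pose to reach, as a shift and turn from the pose commanded when the call began, along the tool's axes at that moment; what a row does not reach only later rows make up. A row lasts 1/8 s, in which the tool goes at most 62.5 mm and 10.7 degrees, less where a joint would pass 70% of its speed; a pose out of reach is approached as far as the arm can. A call with a gripper value outside its range is refused whole. "grip" is the finger opening in mm, from 0 to 91.8, set as the call begins (left out, the last holds). The fingers move at their own pace and stop on an object; "grip_force" is the grip in N (left out, the last holds). Time passes only in rows, so rows that repeat a pose let the fingers close. It gives the time, the measured TCP pose, the force and the opening at its end, in the units of the state.
- arm.observe(): the state, without advancing time (a new reading comes with each control period).
- arm.get_image(name): name is "scene" or "top"; returns the picture (384x512x3 uint8, red, green, blue); there is no depth.
- arm.camera_info(name): a dict with "mtx" (3x3 intrinsics, pixels), "pose" (4x4, takes a point from camera to world coordinates). Camera axes: x right, y down, z forward; pixel columns grow to the right and rows downward; lengths in m; the calibration is good to about 2 mm. A picture is of the moment at which its call begins. camera_info takes no time and is no camera call.
- arm.sign_off(): hands the job in, once; it reports no verdict.
The state is a dict: "clock": time; "joints": joint angles; "dq": joint speeds; "joint_efforts": joint torques, N m; "position": TCP position; "ee_rot": TCP orientation; "force": force on the tool from outside, world axes, zero at the start; "ft_torque": the same for the moment, N m; "width": opening from 0.0 (shut) to 1.0 (fully open).
Only numpy, scipy, OpenCV 4.12 (cv2) and the standard library are available. Lean on these libraries where they do the work, as an engineer would, in place of code of your own. Each camera call takes 0.05 s, during which the arm holds its last target.

TASK

A carton has turned crosswise and jammed in the throat of the packing chute, its two ends under the clear cover strips: push it back up the chute until it is clear of the strips, then lift it out and put it down flat on the table. Then take it again by its two ends, so that the fingers fit between the lane's walls, and lay it lengthwise in the straight lane below the throat, flat on the lane's floor between the walls, above the carton already waiting there. Do not drop it, and leave the waiting carton and the other things on the table where they are.

Things in the scene. Friction and masses are not known exactly. Their poses are not given: they have to be found in the camera images.
- chute: Fixed, sloping packing chute of 3 mm aluminium sheet; its frame is tilted with it: y points up the slope (0.28 rad above level), x across, z square to the floor; origin on the floor surface, mid-width, at the throat's foot, where the straight lane begins. It runs along world y within 0.2 rad, low end to the robot's right. Cartons stay where they are left on this slope.
- lane_mid (a point): Middle of the straight lane's floor (chute axes, chute y = -120 mm). The lane runs from chute y = -240 to 0 mm, 56 mm wide inside, walls 40 mm high, open on top, with an end stop 28 mm high at its foot. The table in front of it, towards the robot (0.43 m ahead of its base and 0.1 m to its right), is clear.
- strips_top (a point): Point over the chute's centre line at the upper edge of the two clear cover strips, level with their underside (chute y = 60, z = 50 mm). The 3 mm strips cover the throat's two sides from chute y = -4 to 60 mm, leaving an open slot 44 mm wide along the middle. Throat: y = 0 to 70 mm, between slanting guide walls 50 mm high that widen evenly from 56 to 124 mm inside.
- tray_mid (a point): Middle of the infeed tray's floor (chute axes, chute y = 127 mm). The tray runs on up the slope above the throat, chute y = 70 to 185 mm, 124 mm wide inside, walls 50 mm high, open on top and at its upper end.
- carton_mid (a point): Centre, half-way up, of the jammed carton: closed, rigid, brown, lidded, white label on top; 64 mm long (its x), 46 wide (its y), 44 high (its z), 100 to 200 g. It starts crosswise in the throat (its x across the chute within 0.1 rad, flat on the floor, centre near chute y = 35 mm), both ends some 10 mm under the cover strips, so it cannot be lifted there.
- waiting_mid (a point): Centre of an identical carton waiting lengthwise at the foot of the lane, against the end stop (centre near chute y = -207 mm).
- giftbox_mid (a point): Closed pink gift box, 130 x 220 x 45 mm; loose bystander on the table, this point is its centre, half-way up.
- settray_mid (a point): Open pink gift tray with cosmetics in it, 130 x 200 x 40 mm; loose bystander on the table, this point is its centre, half-way up.
- taperoll_mid (a point): Roll of brown tape lying flat, 96 mm across, 48 mm high, hollow; loose bystander on the table, this point is its centre, half-way up.
- jar_mid (a point): Cream jar with white lid, 60 mm across, 46 mm high; loose bystander on the table, this point is its centre, half-way up.
- scanner_mid (a point): Hand-held bar-code scanner lying down, about 180 x 66 x 40 mm, head towards its +x; loose bystander on the table, this point is its centre, half-way up.
- slimbox_mid (a point): Slim brown carton lying down, 30 x 130 x 30 mm (long along its y); loose bystander on the table, this point is its centre, half-way up.
Things that resemble listed ones, but are neither listed nor needed, are in the scene too. What is shaped like the part that bears carton_mid but turquoise or yellow is not meant.

How it is judged:
By the outcome, as a careful person would: the job done as asked, in the order asked, and still so for the second after the job is handed in, with the robot touching nothing.
It also fails if it takes over 69 s, if anything falls off the work surface, if the arm or the gripper's body presses on something with over 40 N, if the wrist force passes 120 N, or if a joint passes its speed limit or range.

## Working session

There is one attempt and no reset: what is moved stays moved. The work goes in short steps, Python scripts to look and compute and a tool call to move; the robot and the scene stay as the last step left them, time stands still between calls to the robot, and variables do not carry over. Pictures are saved under pics/ and viewed, and the job is handed in when it is done.

Besides the shell and the picture viewer there is one more tool, called as name(argument=value, ...) on one line, values as JSON. move_arm: Moves the arm, as the interface text tells. Its arguments: {"type":"object","properties":{"steps":{"type":"array"},"grip":{"type":"number"},"grip_force":{"type":"number"}},"required":["steps"]}

```bash
mkdir -p pics
python3 - <<'E'
from cell import arm
import cv2,numpy as np
print(arm.observe())
for n in("scene","top"):
    im=arm.get_image(n); cv2.imwrite(f"pics/{n}0.png",im[:,:,::-1])
    i=arm.camera_info(n); print(n,np.round(i["mtx"],1).tolist(),np.round(i["pose"],4).tolist())
E
```

```text
{'clock': 0.0, 'joints': array([ 1.11737174,  0.43526201,  0.02498554,  1.57411667, -0.01157049,
        1.13395767, -0.07512035]), 'dq': array([-0.0001742 , -0.00142582,  0.00027678,  0.0016099 , -0.00101596,
        0.00028599, -0.00148609]), 'joint_efforts': array([ 5.69893837e-04, -6.67838860e+01,  9.85093117e-01, -3.14455998e+01,
       -6.07313938e-02,  4.30686632e-02,  2.27439900e-04]), 'position': array([ 0.21467693, -0.58673322,  0.40391307]), 'ee_rot': array([-3.09189776e+00, -5.47846558e-01,  7.10452063e-04]), 'force': array([ 0.88224052, -0.53825633,  0.02845835]), 'ft_torque': array([-0.046475  , -0.04140482, -0.03892793]), 'width': 1.0004483551351646}
scene [[440.0, 0.0, 251.3], [0.0, 440.0, 194.8], [0.0, 0.0, 1.0]] [[-0.8485, 0.2875, -0.4443, 1.0662], [0.5292, 0.4645, -0.7101, 0.9068], [0.0023, -0.8376, -0.5463, 0.8351], [0.0, 0.0, 0.0, 1.0]]
top [[455.2, 0.0, 261.6], [0.0, 455.2, 193.7], [0.0, 0.0, 1.0]] [[-0.0259, -0.9989, 0.0395, 0.4063], [-0.9996, 0.0265, 0.0134, -0.0171], [-0.0145, -0.0392, -0.9991, 1.4184], [0.0, 0.0, 0.0, 1.0]]
```

View pics/scene0.png

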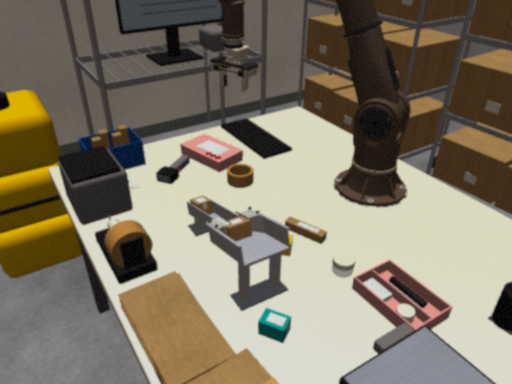

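View pics/top0.png

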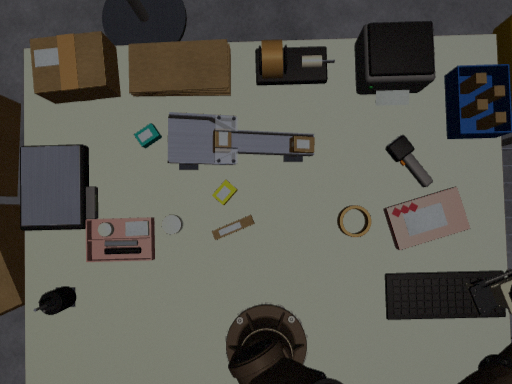

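The scene shows the grey chute around (235,228). In the top view its tray is at (190,140), the jammed carton at (223,139) and the waiting carton at (303,145). The turquoise (147,135) and yellow (225,192) boxes are decoys, and the slim box is at (233,227). Next is a close crop.

Run:
```python
import cv2
a=cv2.imread("pics/top0.png")[100:180,155:325]; cv2.imwrite("pics/topc.png",cv2.resize(a,None,fx=4.6,fy=4.6,interpolation=cv2.INTER_CUBIC))
a=cv2.imread("pics/scene0.png")[180:310,180:340]; cv2.imwrite("pics/scc.png",cv2.resize(a,None,fx=4.5,fy=4.5,interpolation=cv2.INTER_CUBIC))
```

```text
(no output)
```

View pics/topc.png

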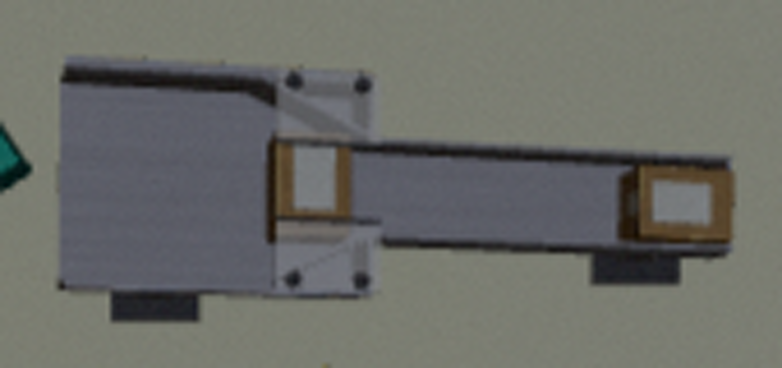

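View pics/scc.png

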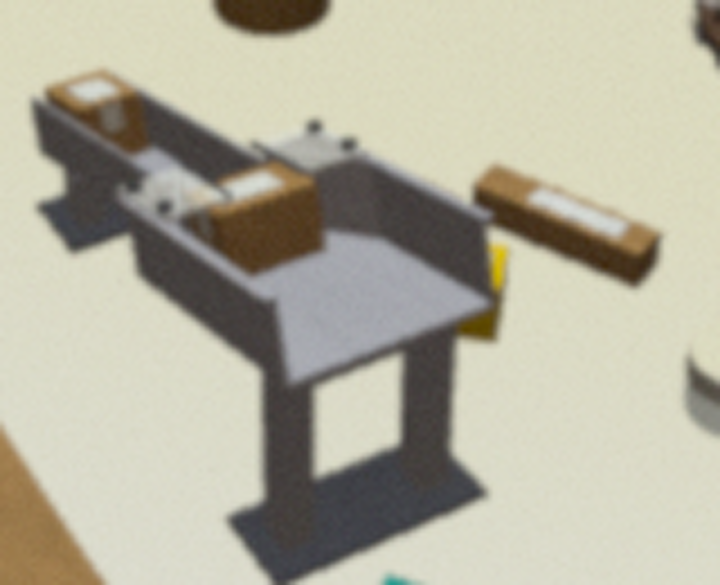

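The crop confirms it. The brown carton with the white label, at top (223,139), lies crosswise under the strips with its upper end clear at the tray side. I'll zoom in on corner points to get the chute pose.

Run:
```python
import cv2
def c(n,x,y,w,h,f,o):
    a=cv2.imread(f"pics/{n}0.png")[y:y+h,x:x+w]; a=cv2.resize(a,None,fx=f,fy=f,interpolation=cv2.INTER_CUBIC)
    for i in range(0,w,10): cv2.line(a,(i*f,0),(i*f,8),(0,0,255),1);cv2.putText(a,str(x+i),(i*f,20),0,.4,(0,0,255))
    for i in range(0,h,10): cv2.line(a,(0,i*f),(8,i*f),(0,0,255),1);cv2.putText(a,str(y+i),(8,i*f+4),0,.4,(0,0,255))
    cv2.imwrite(f"pics/{o}.png",a)
c("top",160,105,85,66,9,"a1");c("top",235,125,85,45,9,"a2");c("scene",180,185,120,95,6,"a3")
```

```text
(no output)
```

View pics/a1.png

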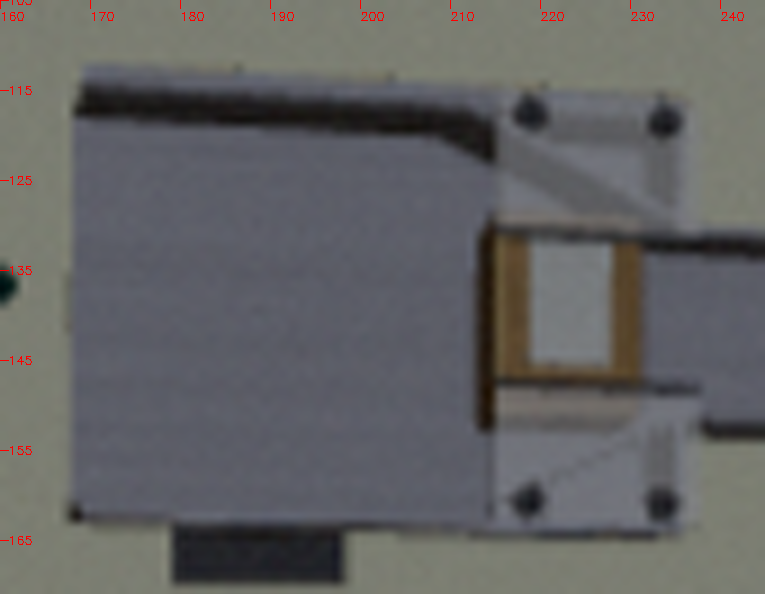

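View pics/a2.png

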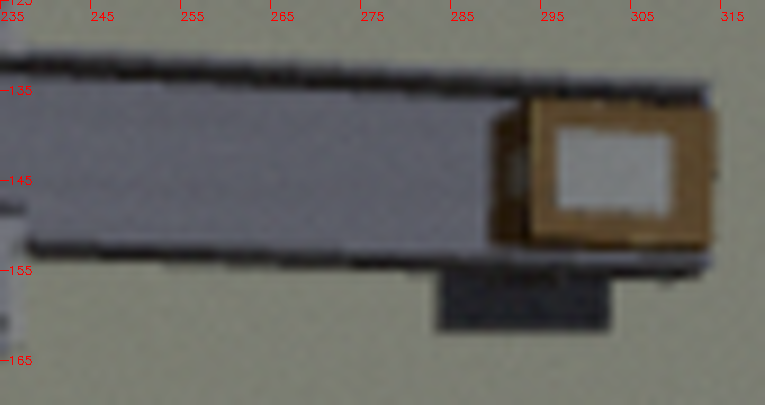

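View pics/a3.png

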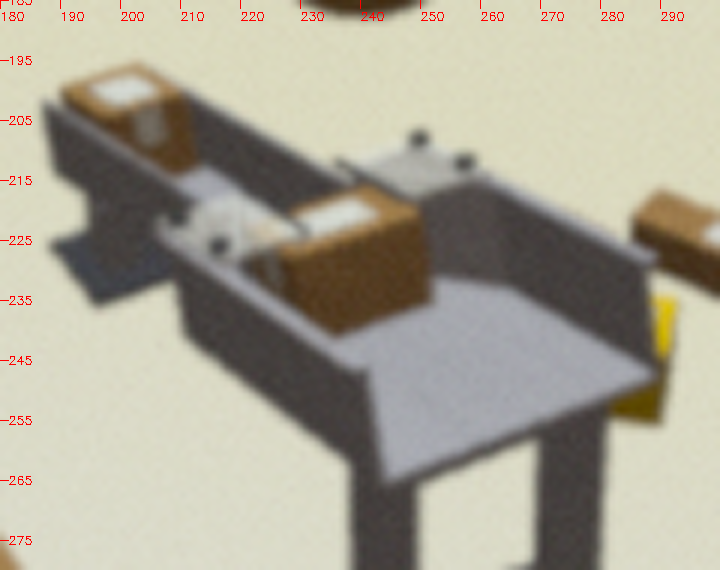

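```bash
cat > h.py <<'E'
import numpy as np,cv2
from cell import arm
from scipy.optimize import least_squares
from scipy.spatial.transform import Rotation as R
CI={n:arm.camera_info(n) for n in("scene","top")}
def proj(n,P):
    T=np.linalg.inv(CI[n]["pose"]); p=np.asarray(P)@T[:3,:3].T+T[:3,3]
    p=p@CI[n]["mtx"].T; return p[...,:2]/p[...,2:]
def Rc(yaw): return (R.from_euler('z',yaw)*R.from_euler('x',.28)).as_matrix()
def ray(n,px,p0,nrm):
    M=CI[n]["pose"];d=M[:3,:3]@np.linalg.inv(CI[n]["mtx"])@np.array([px[0],px[1],1.]);o=M[:3,3]
    return o+d*(np.dot(np.array(p0)-o,nrm)/np.dot(d,nrm))
E
cat > fit.py <<'E'
from h import *
top=[((22,60,51.5),(214.4,130.4)),((-22,60,51.5),(214.4,146.9)),((-22,-4,51.5),(237.3,147.9)),((22,-4,51.5),(236.2,131)),((-63.5,185,50),(167.9,162.1)),((63.5,185,50),(168.4,113)),((29.5,-240,40),(313.1,134.3)),((-29.5,-240,40),(313.1,154))]
sc=[((63.5,185,50),(238.9,245.6)),((62,185,0),(244.1,265.2)),((-62,185,0),(288.7,247.1)),((-63.5,185,50),(287.6,227.9)),((29.5,-240,40),(187.2,201.9))]
def res(q):
    f=lambda P:np.array(P)/1e3@Rc(q[3]).T+q[:3]
    return [*(proj("top",f([a for a,_ in top]))-[b for _,b in top]).ravel(),*(proj("scene",f([a for a,_ in sc]))-[b for _,b in sc]).ravel()]
s=least_squares(res,[.55,.05,.08,0],loss='soft_l1')
print(np.round(s.x,4)); print(np.round(np.array(res(s.x)).reshape(-1,2),1).tolist())
np.save("chute.npy",s.x)
E
python3 fit.py
```

```text
[ 0.6113  0.0835  0.1001 -0.0326]
[[-0.0, 0.1], [-0.2, -0.6], [-0.5, -0.6], [0.8, 0.7], [0.0, -2.4], [0.2, -0.1], [0.8, -0.3], [0.8, -0.2], [1.7, 0.0], [0.3, -0.1], [0.6, 0.5], [-0.0, 0.5], [0.3, -0.9]]
```

```bash
cat >> h.py <<'E'
try:
    q=np.load("chute.npy"); RC=Rc(q[3]); C0=q[:3]
except Exception: pass
def c2w(p): return C0+RC@(np.array(p)/1e3)
def w2c(P): return RC.T@(np.array(P)-C0)*1e3
def onc(n,px,z): # pixel -> chute coords on chute plane z(mm)
    return w2c(ray(n,px,c2w([0,0,z]),RC[:,2]))
def goto(grasp,jaw,tip=False,s=None):
    """grasp: world grasp point (or fingertip), jaw: world angle of jaw axis"""
    s=s or arm.observe(); Rt=R.from_rotvec(s["ee_rot"]).as_matrix()
    d=np.array(grasp)+[0,0,.178 if tip else .159]-s["position"]
    sh=Rt.T@d*1e3; cur=np.arctan2(Rt[1,1],Rt[0,1])
    dj=(jaw-cur+np.pi/2)%np.pi-np.pi/2
    print("shift",np.round(sh,1),"twist",round(-dj,3),"(alt",round(-dj-np.sign(-dj)*np.pi,3),") cur jaw",round(cur,3),"tilt",np.round(Rt[:,2],3),"j7",round(s["joints"][6],2))
E
python3 - <<'E'
from h import *
print("top lower edge",onc("top",(230.8,138),44),"upper",onc("top",(214.6,138),44),"bottom upper",onc("top",(212.7,138),0), onc("top",(212.7,151.5),0),onc("top",(213,130),0))
print("scene top corners",onc("scene",(180+285/6-.4,185+247/6-.4),44),onc("scene",(180+425/6-.4,185+205/6-.4),44))
print("label",[onc("top",p,44) for p in((218.2,131.5),(227.6,131.8),(218.2,145.1),(227.4,145.2))])
print("wait",[np.round(onc("top",(235+u/9-.45,125+v/9-.45),44)) for u,v in((530,97),(715,105),(712,247),(530,240))])
c=c2w([0,35,22]);print("carton",c, "yaw dir y",np.arctan2(RC[1,1],RC[0,1]))
# push: contact at top lower edge (y=12,z=44); finger center 19 behind + 12 gap
e=c2w([0,12,44]); f=c2w([0,0,0])
yd=np.array([RC[0,1],RC[1,1],0]);yd/=np.linalg.norm(yd)
g=e-yd*.035; fl=w2c(g); 
print("edge",e,"finger ctr",g,fl)
goto([g[0],g[1],.25],np.arctan2(yd[1],yd[0]),True)
E
```

```text
top lower edge [ 4.65927197 11.91578822 44.        ] upper [ 2.40518465 57.86283075 44.        ] bottom upper [ 9.29907863e+00  5.62351287e+01 -1.21948547e-13] [-2.97771435e+01  5.58064246e+01 -1.30998983e-13] [3.25419684e+01 5.56184556e+01 4.75216310e-14]
scene top corners [29.63530281 44.11742416 44.        ] [-36.07610133  49.71535227  44.        ]
label [array([21.16650463, 47.91999273, 44.        ]), array([21.72843086, 21.23230474, 44.        ]), array([-17.02588823,  47.51785547,  44.        ]), array([-16.13627716,  21.43283898,  44.        ])]
wait [array([  22., -174.,   44.]), array([  22., -239.,   44.]), array([ -25., -238.,   44.]), array([ -25., -174.,   44.])]
carton [0.61217152 0.11101903 0.13088784] yaw dir y 1.5381544136629475
edge [0.6112517  0.08284994 0.14567488] finger ctr [0.61010944 0.04786859 0.14567488] [-4.02233889e-14 -2.16369403e+01  5.36724477e+01]
shift [ 589.4 -460.2  -23.4] twist 0.383 (alt -2.758 ) cur jaw -1.22 tilt [-0.001  0.001 -1.   ] j7 -0.08
```

Run:
```python
from h import *
im=cv2.imread("pics/scene0.png")[185:280,180:300]; im=cv2.resize(im,None,fx=6,fy=6,interpolation=cv2.INTER_CUBIC)
def d(p,c):
    u=(proj("scene",c2w(p))-[180,185]+.5)*6-.5; cv2.circle(im,tuple(np.int32(np.round(u))),3,c,1)
for x in(-32,32):
  for y in(12,58):
    for z in(0,44): d((x,y,z),(0,255,0))
for y in (185,70,0,-240):
  for s in(-1,1):
    w=62 if y>=70 else 28
    d((s*w,y,0),(0,0,255)); d((s*w,y,50 if y>0 else 40),(255,0,0))
for s in(-22,22):
  for y in(-4,60): d((s,y,51.5),(0,255,255))
cv2.imwrite("pics/b.png",im)
```

```text
(no output)
```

View pics/b.png

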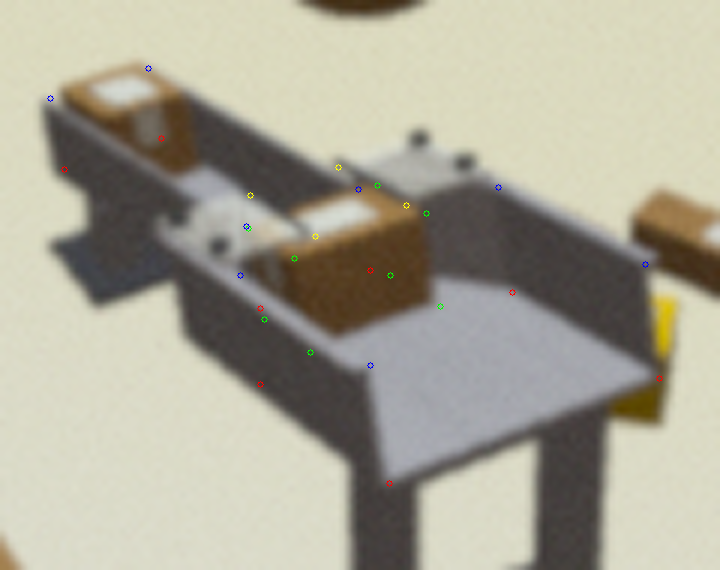

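move_arm(steps=[[50,-38,-10,0.04],[100,-77,-20,0.08],[150,-115,-23,0.12],[200,-154,-23,0.16],[250,-192,-23,0.2],[300,-231,-23,0.24],[350,-269,-23,0.28],[400,-308,-23,0.32],[450,-346,-23,0.36],[500,-385,-23,0.383],[550,-423,-23,0.383],[589,-460,-23,0.383],[589,-460,-23,0.383],[589,-460,-23,0.383]], grip=0)

```text
clock: 1.85
position: [0.6097, 0.0471, 0.427]
ee_rot: [3.14, -0.05, -0.002]
force: [0.0, -0.6, -1.2]
width: 0.005
```

Run:
```python
from h import *
e=c2w([2,12,44]);yd=np.array([RC[0,1],RC[1,1],0]);yd/=np.linalg.norm(yd)
g=e-yd*.035
goto([g[0],g[1],e[2]-.020],np.arctan2(yd[1],yd[0]),True)
s=arm.observe();Rt=R.from_rotvec(s["ee_rot"]).as_matrix();print(s["clock"],s["width"],s["position"],"up-chute dir in tool",Rt.T@RC[:,1],"x",Rt.T@RC[:,0])
cv2.imwrite("pics/c.png",cv2.resize(arm.get_image("scene")[140:300,150:340,::-1],None,fx=4,fy=3.7))
cv2.imwrite("pics/c2.png",cv2.resize(arm.get_image("top")[90:190,140:330,::-1],None,fx=4,fy=4))
```

```text
shift [  2.5  -0.8 123.4] twist 0.001 (alt -3.141 ) cur jaw -1.603 tilt [-0.001 -0.001 -1.   ] j7 -1.86
1.85 0.005369804969019255 [0.60970141 0.04714044 0.42704453] up-chute dir in tool [ 3.29552030e-04 -9.60827909e-01 -2.77145487e-01] x [ 9.99998850e-01  7.26922085e-04 -1.33105316e-03]
```

View pics/c.png

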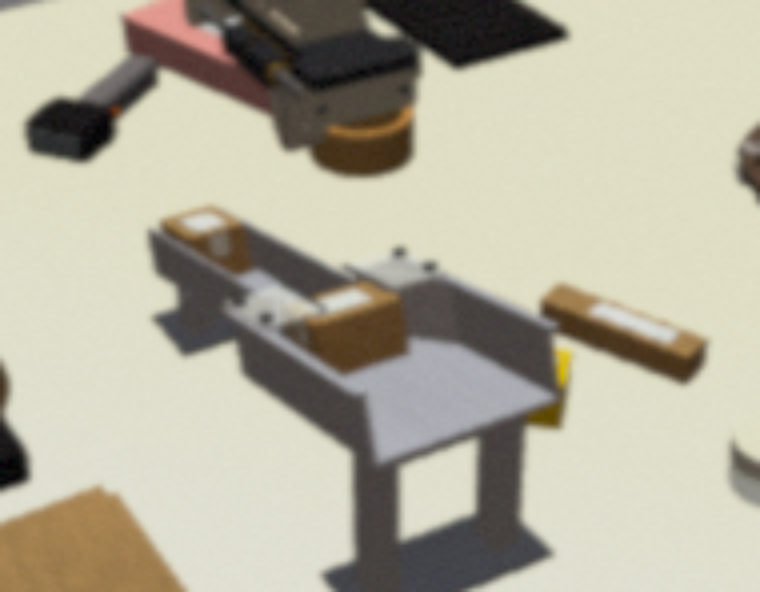

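Run:
```python
from h import *
s=arm.observe();print(proj("scene",s["position"]-[0,0,.178]),proj("scene",s["position"]-[0,0,.11]), s["position"])
cv2.imwrite("pics/d.png",arm.get_image("scene")[...,::-1])
```

```text
[224.28484961 178.94720018] [223.43280762 155.56316829] [0.60956746 0.04576952 0.42754283]
```

View pics/d.png

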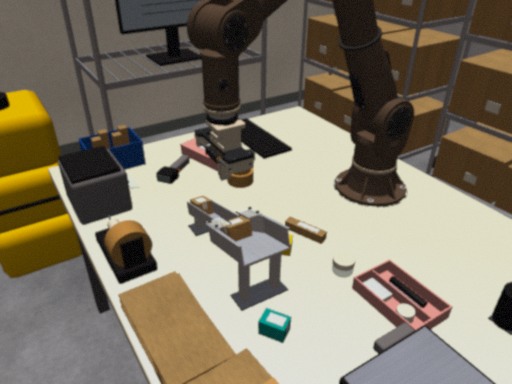

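View pics/c2.png

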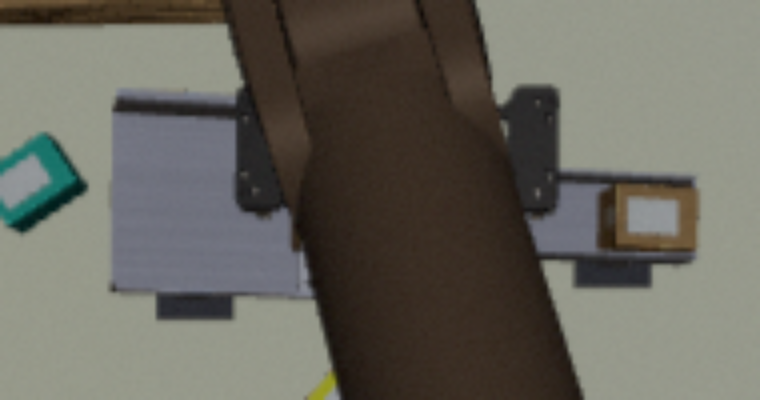

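move_arm(steps=[[2,-1,40,0],[2,-1,75,0],[2,-1,105,0],[2,-1,123,0],[2,-1,123,0]])

```text
clock: 2.62
position: [0.6115, 0.0475, 0.304]
ee_rot: [3.141, -0.052, -0.003]
force: [0.4, 0.2, -0.0]
width: 0.004
```

Run:
```python
from h import *
s=arm.observe();print(s["position"],s["force"])
im=arm.get_image("scene")[140:300,150:340,::-1].copy()
cv2.imwrite("pics/e.png",cv2.resize(im,None,fx=4,fy=3.7))
p=s["position"]-[0,0,.178];print("tip px",proj("scene",p),w2c(p))
```

```text
[0.61153588 0.04751022 0.30396037] [ 0.37303202  0.24449035 -0.00733424]
tip px [225.37869094 218.28841334] [  1.43737582 -27.38464605  34.81183113]
```

View pics/e.png

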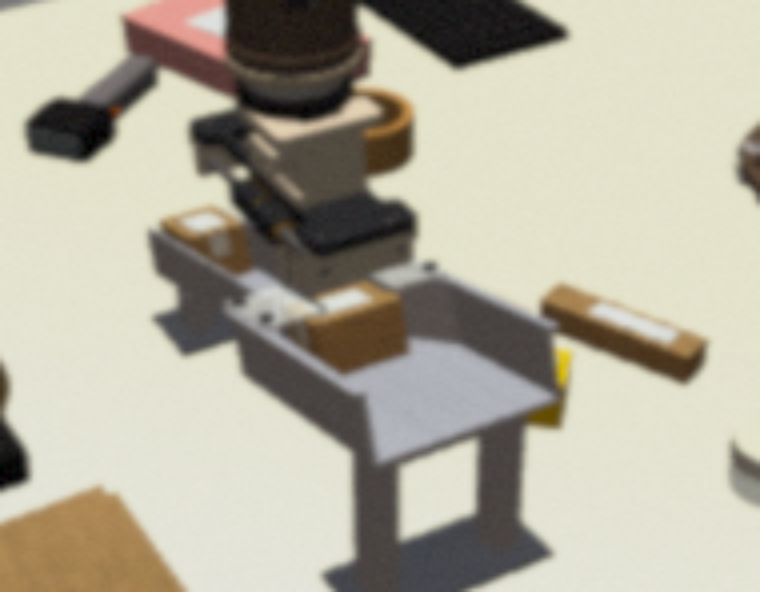

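move_arm(steps=[[0,-8,-2,0],[0,-14,-4,0],[0,-19,-5.5,0],[0,-24,-7,0],[0,-29,-8.5,0],[0,-34,-10,0],[0,-39,-11,0],[0,-44,-12.5,0],[0,-48,-14,0],[0,-48,-14,0]])

```text
clock: 3.92
position: [0.6136, 0.0967, 0.319]
ee_rot: [-3.141, 0.05, -0.001]
force: [0.3, -3.6, 2.8]
width: 0.004
```

Run:
```python
from h import *
s=arm.observe();print(s["position"],s["force"])
im=arm.get_image("scene")[140:300,150:340,::-1].copy()
cv2.imwrite("pics/f.png",cv2.resize(im,None,fx=4,fy=3.7))
```

```text
[0.61355427 0.09666112 0.31897822] [ 0.28493994 -3.56203173  2.76357071]
```

View pics/f.png

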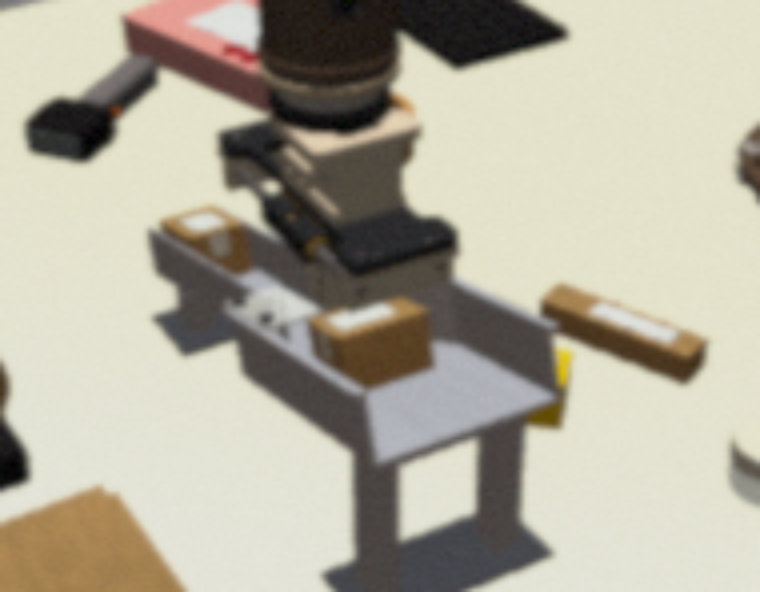

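The carton is sliding up flat, with its upper top corners near crop (310,318) and (430,305), and the push force is about 4.5 N. I'll keep pushing.

move_arm(steps=[[0,-7,-2,0],[0,-13,-4,0],[0,-19,-5.5,0],[0,-25,-7,0],[0,-30,-8.5,0],[0,-35,-10,0],[0,-40,-11.5,0],[0,-45,-13,0],[0,-45,-13,0]])

```text
clock: 5.1
position: [0.6148, 0.1423, 0.3318]
ee_rot: [-3.14, 0.049, -0.0]
force: [0.3, -1.4, 0.2]
width: 0.004
```

move_arm(steps=[[0,10,-5,0],[0,18,-30,0],[0,20,-70,0],[0,100,-110,0.15],[60,160,-110,0.3],[120,200,-110,0.45],[160,240,-110,0.6],[170,240,-110,0.8],[170,240,-110,1.0],[170,240,-110,1.2],[170,240,-110,1.4],[170,240,-110,1.57]], grip=80)

```text
clock: 6.6
position: [0.7765, -0.1073, 0.4363]
ee_rot: [2.3, -2.133, -0.021]
force: [-0.1, -0.1, -3.1]
width: 0.869
```

Run:
```python
from h import *
s=arm.observe();print(s["position"],s["force"],s["joints"],s["width"])
for n,(x,y,w,h) in (("scene",(180,185,120,95)),("top",(160,100,90,70))):
    im=arm.get_image(n);cv2.imwrite(f"pics/g_{n}_full.png",im[...,::-1]);cv2.imwrite(f"pics/g_{n}.png",cv2.resize(im[y:y+h,x:x+w,::-1],None,fx=6,fy=6,interpolation=cv2.INTER_CUBIC))
```

```text
[ 0.77648816 -0.10731434  0.43627947] [-0.1455985  -0.08312191 -3.08508187] [-0.20772272  0.75610679  0.61966233  1.0585584  -0.41453987  1.45453853
 -2.73801153] 0.8690975427227277
```

View pics/g_top.png

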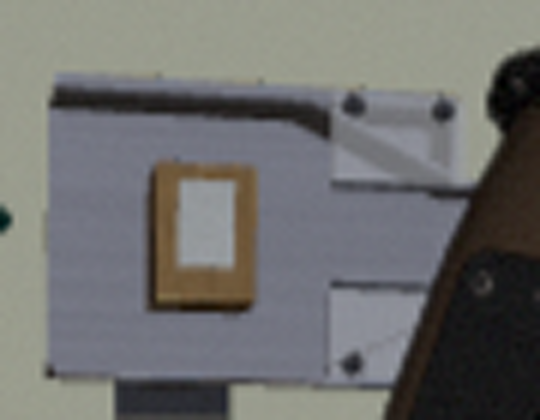

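View pics/g_scene.png

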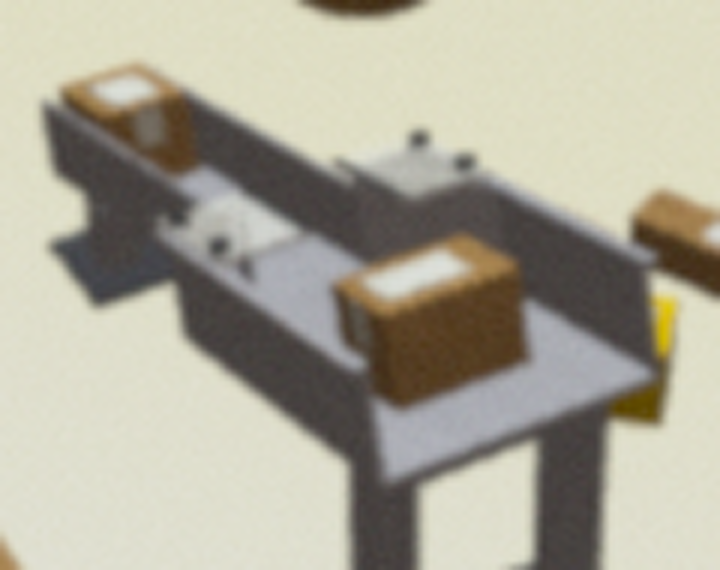

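The carton stands flat and free in the tray, label at top-crop (207,225), clear of the strips. Joint 7 has reached its range end, so I'll twist back the other way. Measuring it now.

Run:
```python
from h import *
f=lambda u,v:onc("top",(160+u/6-.42,100+v/6-.42),44)
c=[f(*p) for p in((157,166),(256,167),(253,300),(155,303))];print(np.round(c,1),np.mean(c,0))
l=[f(*p) for p in((179,180),(236,181),(234,268),(176,268))];print(np.round(l,1),np.mean(l,0))
m=np.mean(c,0)
im=cv2.imread("pics/g_top_full.png")
# label mask, minarearect
h=cv2.cvtColor(im[120:160,175:215],cv2.COLOR_BGR2HSV)
mk=cv2.inRange(h,(8,80,60),(25,255,255)); cs,_=cv2.findContours(mk,0,2); k=max(cs,key=cv2.contourArea); print(cv2.minAreaRect(k))
g=c2w([m[0],m[1]-0,27]); 
jx=np.arctan2(RC[1,0],RC[0,0]); print(g,jx)
goto([g[0],g[1],.28],jx)
```

```text
[[ 28.2 138.   44. ]
 [ 30.2  92.7  44. ]
 [-31.5  93.3  44. ]
 [-34.8 138.   44. ]] [ -1.99666424 115.5018595   44.        ]
[[ 22.3 127.9  44. ]
 [ 23.2 101.8  44. ]
 [-17.1 102.2  44. ]
 [-18.3 128.7  44. ]] [  2.50294836 115.17123502  44.        ]
((19.0, 18.5), (23.0, 16.0), 90.0)
[0.61265577 0.18702868 0.15794027] -0.032641913131949106
shift [-306.4  141.5   -1. ] twist 0.107 (alt -3.034 ) cur jaw -3.067 tilt [-0.015 -0.001 -1.   ] j7 -2.74
```

move_arm(steps=[[-20,10,-1,-0.18],[-40,20,-1,-0.36],[-60,30,-1,-0.54],[-80,40,-1,-0.72],[-100,50,-1,-0.9],[-120,60,-1,-1.08],[-140,70,-1,-1.26],[-160,80,-1,-1.44],[-180,90,-1,-1.62],[-200,100,-1,-1.8],[-220,110,-1,-1.98],[-240,118,-1,-2.16],[-260,126,-1,-2.34],[-280,132,-1,-2.52],[-290,137,-1,-2.7],[-300,140,-1,-2.86],[-306,141,-1,-3.034],[-306,141,-1,-3.034],[-306,141,-1,-3.034]], grip=75)

```text
clock: 9.07
position: [0.6121, 0.1872, 0.4407]
ee_rot: [-2.247, -2.179, 0.011]
force: [-0.6, -0.4, -0.1]
width: 0.822
```

Run:
```python
from h import *
g=c2w([0,115.3,27]);goto(g,-.033);s=arm.observe();print(s["clock"],s["width"]*91.8,s["joints"])
```

```text
shift [ -0.8   4.2 123.8] twist 0.002 (alt -3.139 ) cur jaw -0.031 tilt [-0.013  0.004 -1.   ] j7 -0.45
9.075 75.41762561559347 [-0.29896853  0.44518458 -0.11892253  1.4658358   0.04489598  1.24448372
 -0.45202981]
```

```bash
sed -i 's/d=np.array(grasp)+\[0,0,.178 if tip else .159\]-s\["position"\]/d=np.array(grasp)-(.178 if tip else .159)*Rt[:,2]-s["position"]/' h.py
python3 - <<'E'
from h import *
g=c2w([0,115.3,27]);goto(g,-.033);s=arm.observe();print(s["ee_rot"],s["dq"])
im=arm.get_image("scene");cv2.imwrite("pics/i.png",cv2.resize(im[130:290,150:340,::-1],None,fx=4,fy=3.7))
E
```

```text
shift [ -1.3   6.3 123.7] twist 0.002 (alt -3.139 ) cur jaw -0.031 tilt [-0.013  0.004 -1.   ] j7 -0.45
[-2.24676482 -2.17876569  0.01108607] [-0.01084753  0.00469118  0.02657572  0.00140316 -0.00756139  0.00081778
  0.00679708]
```

View pics/i.png

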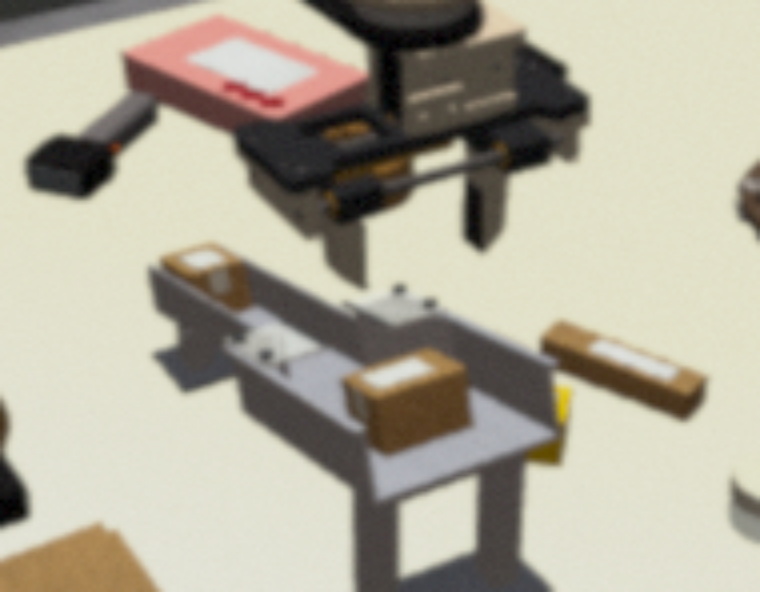

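move_arm(steps=[[-1,6,30,0],[-1,6,55,0],[-1,6,75,0],[-1,6,80,0],[-1,6,80,0]])

```text
clock: 9.75
position: [0.6171, 0.1865, 0.3604]
ee_rot: [-2.245, -2.18, 0.012]
force: [0.1, -0.3, -0.1]
width: 0.819
```

Run:
```python
from h import *
g=c2w([0,115.3,27]);goto(g,-.033)
im=arm.get_image("scene");cv2.imwrite("pics/j.png",cv2.resize(im[170:290,170:310,::-1],None,fx=5.5,fy=5))
```

```text
shift [-0.4  0.4 43.5] twist 0.004 (alt -3.138 ) cur jaw -0.029 tilt [-0.014  0.003 -1.   ] j7 -0.45
```

View pics/j.png

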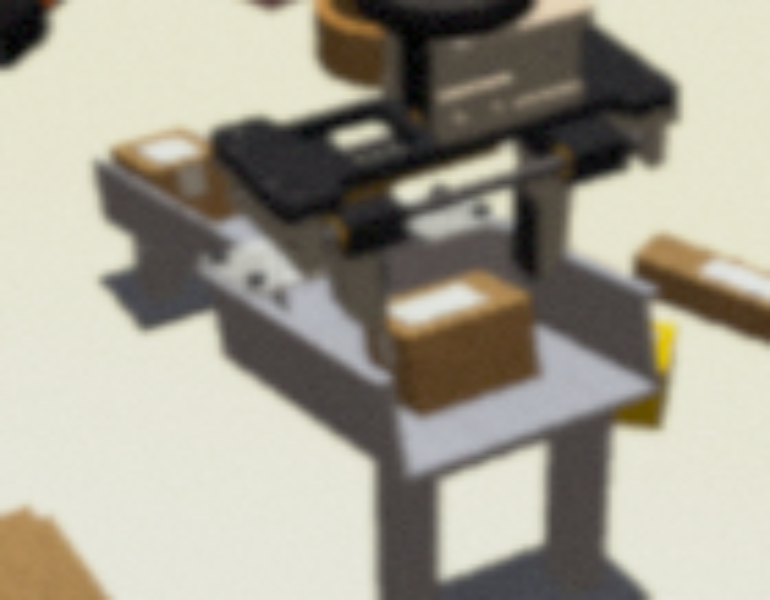

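move_arm(steps=[[0,0,10,0],[0,0,18,0],[0,0,24,0],[0,0,24,0]])

```text
clock: 10.3
position: [0.6164, 0.1865, 0.3353]
ee_rot: [-2.244, -2.18, 0.015]
force: [-0.8, 0.3, -0.5]
width: 0.816
```

move_arm(steps=[[0,0,8,0],[0,0,15,0],[0,0,19,0],[0,0,19,0]])

```text
clock: 10.8
position: [0.6162, 0.1866, 0.3166]
ee_rot: [-2.244, -2.18, 0.014]
force: [0.0, -0.3, -0.6]
width: 0.816
```

move_arm(steps=[[0,0,0,0],[0,0,0,0],[0,0,0,0],[0,0,0,0],[0,0,0,0]], grip=55, grip_force=15)

```text
clock: 11.42
position: [0.6165, 0.1866, 0.3173]
ee_rot: [-2.244, -2.181, 0.012]
force: [-0.4, -0.5, 2.2]
width: 0.7
```

move_arm(steps=[[0,0,-8,0],[0,0,-20,0],[0,0,-40,0],[0,0,-65,0],[0,0,-90,0],[0,0,-110,0],[0,0,-120,0],[0,0,-120,0]], grip_force=20)

```text
clock: 12.42
position: [0.6181, 0.1863, 0.4377]
ee_rot: [-2.244, -2.181, 0.011]
force: [-0.2, 0.7, -1.9]
width: 0.701
```

Run:
```python
from h import *
goto([.43,-.1,.28],-.033);s=arm.observe();print(s["force"],s["width"])
im=arm.get_image("scene");cv2.imwrite("pics/k.png",cv2.resize(im[130:290,150:340,::-1],None,fx=4,fy=3.7))
```

```text
shift [-2.921e+02 -1.777e+02  2.000e-01] twist 0.004 (alt -3.137 ) cur jaw -0.029 tilt [-0.014  0.004 -1.   ] j7 -0.44
[-0.15866851  0.69158878 -1.87162079] 0.7006001904117576
```

View pics/k.png

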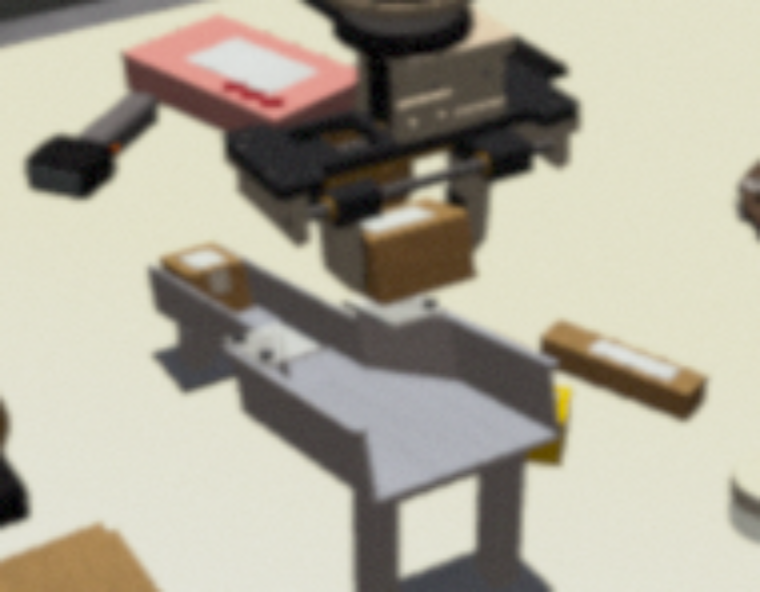

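move_arm(steps=[[-20,-12,0,0],[-45,-27,0,0],[-75,-46,0,0],[-105,-64,0,0],[-135,-82,0,0],[-165,-100,0,0],[-195,-119,0,0],[-225,-137,0,0],[-250,-152,0,0],[-270,-164,0,0],[-285,-173,0,0],[-292,-178,0,0],[-292,-178,0,0]])

```text
clock: 14.1
position: [0.4318, -0.1006, 0.4387]
ee_rot: [-2.244, -2.18, 0.013]
force: [-0.7, -0.3, -2.0]
width: 0.698
```

Run:
```python
from h import *
goto([.43,-.1,.04],-.033);s=arm.observe();print(s["force"],s["width"])
im=arm.get_image("scene");cv2.imwrite("pics/l.png",cv2.resize(im[80:240,170:360,::-1],None,fx=4,fy=3.7))
```

```text
shift [ -0.7   4.2 239.7] twist 0.004 (alt -3.138 ) cur jaw -0.029 tilt [-0.015  0.004 -1.   ] j7 0.08
[-0.65792153 -0.34770798 -1.99779489] 0.6981776721553362
```

View pics/l.png

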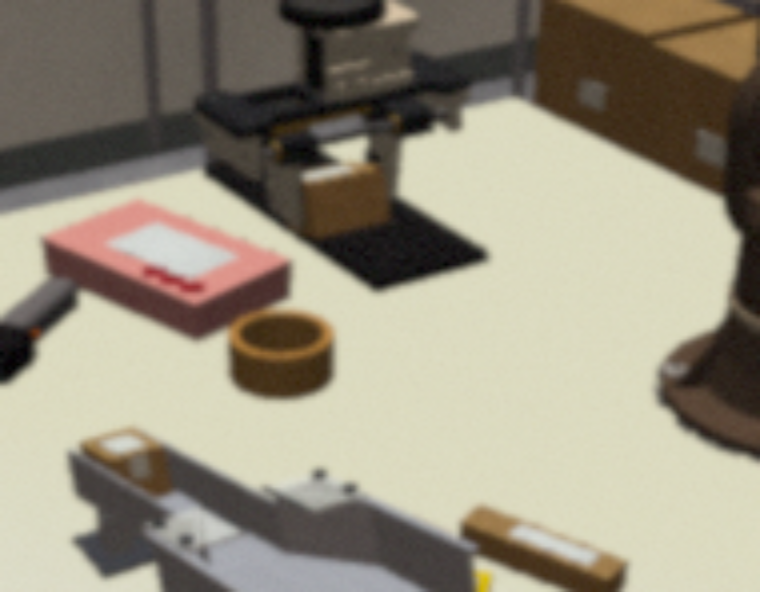

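move_arm(steps=[[0,2,25,0],[0,4,60,0],[0,4,100,0],[0,4,140,0],[0,4,175,0],[0,4,205,0],[0,4,225,0],[0,4,235,0],[0,4,238,0],[0,4,238,0]])

```text
clock: 15.4
position: [0.4327, -0.0997, 0.2011]
ee_rot: [-2.244, -2.181, 0.012]
force: [-0.2, 0.1, -0.4]
width: 0.699
```

Run:
```python
from h import *
goto([.43,-.1,.033],-.033);s=arm.observe();print(s["force"],s["width"],s["joints"])
```

```text
shift [-0.9 -0.3  9.2] twist 0.005 (alt -3.137 ) cur jaw -0.028 tilt [-0.014  0.003 -1.   ] j7 0.07
[-0.17421805  0.10680767 -0.43949876] 0.6989674085383691 [ 0.11885549  0.45655373 -0.01533632  2.20311583  0.01006046  0.49625989
  0.06775038]
```

Lowering in small steps with a lighter grip, so the carton can pivot flat on its edge.

move_arm(steps=[[0,0,4,0],[0,0,7,0],[0,0,9,0],[0,0,10.5,0],[0,0,12,0],[0,0,12,0]], grip_force=8)

```text
clock: 16.15
position: [0.4324, -0.0993, 0.1891]
ee_rot: [-2.243, -2.181, 0.011]
force: [-1.1, 1.8, 4.9]
width: 0.697
```

move_arm(steps=[[0,0,1.5,0],[0,0,3,0],[0,0,3.5,0],[0,0,3.5,0]])

```text
clock: 16.65
position: [0.4324, -0.0991, 0.1857]
ee_rot: [-2.243, -2.182, 0.011]
force: [-1.2, 4.7, 6.9]
width: 0.698
```

Run:
```python
from h import *
goto([.43,-.1,.027],-.033);s=arm.observe();print(s["force"],s["width"],s["clock"])
im=arm.get_image("scene");cv2.imwrite("pics/m.png",cv2.resize(im[120:230,190:330,::-1],None,fx=5.5,fy=5.3))
```

```text
shift [-1.5 -0.2 -0.3] twist 0.005 (alt -3.136 ) cur jaw -0.028 tilt [-0.014  0.004 -1.   ] j7 0.07
[-1.22034826  4.73687087  6.92659947] 0.697725390907164 16.65
```

View pics/m.png

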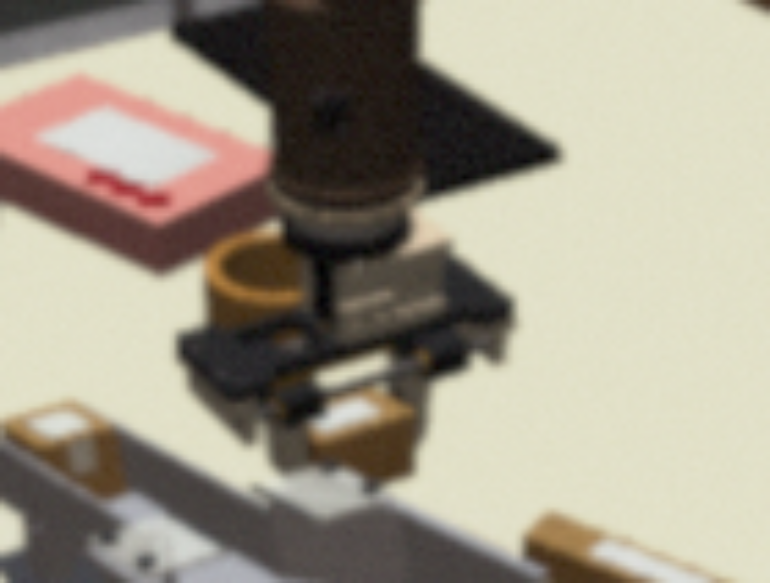

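move_arm(steps=[[0,0,0,0],[0,0,0.5,0],[0,0,0.5,0]], grip_force=3)

```text
clock: 17.08
position: [0.4323, -0.0999, 0.1848]
ee_rot: [-2.244, -2.181, 0.012]
force: [0.8, 2.5, 1.6]
width: 0.703
```

move_arm(steps=[[0,0,0,0],[0,0,0,0],[0,0,0,0]], grip=68)

```text
clock: 17.45
position: [0.432, -0.0999, 0.1847]
ee_rot: [-2.244, -2.18, 0.013]
force: [-0.3, 0.1, 0.2]
width: 0.741
```

move_arm(steps=[[0,0,0,0],[0,0,-15,0],[0,0,-45,0],[0,0,-85,0],[0,60,-120,0],[0,120,-130,0],[0,170,-130,0],[0,170,-130,0]], grip=80)

```text
clock: 18.45
position: [0.607, -0.1047, 0.3118]
ee_rot: [-2.244, -2.183, 0.01]
force: [-1.3, 0.1, -1.4]
width: 0.872
```

Run:
```python
from h import *
s=arm.observe();print(s["position"],s["clock"])
for n in("scene","top"):
    im=arm.get_image(n);cv2.imwrite(f"pics/n_{n}.png",im[...,::-1])
```

```text
[ 0.60697387 -0.10465782  0.31176219] 18.45
```

View pics/n_scene.png

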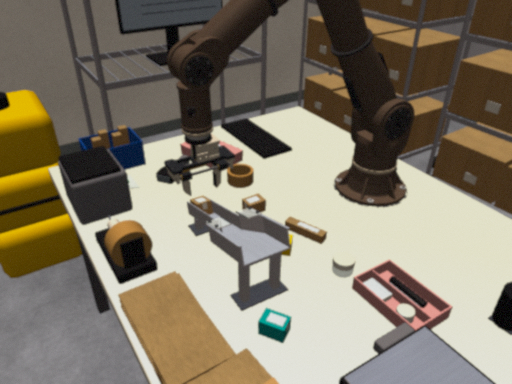

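View pics/n_top.png

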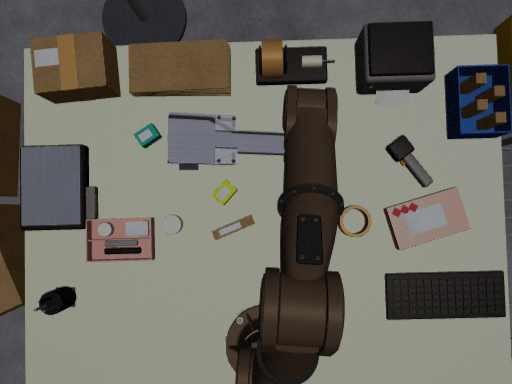

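Run:
```python
import cv2
a=cv2.imread("pics/n_scene.png")[180:230,225:285]; cv2.imwrite("pics/n1.png",cv2.resize(a,None,fx=12,fy=12,interpolation=cv2.INTER_CUBIC))
```

```text
(no output)
```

View pics/n1.png

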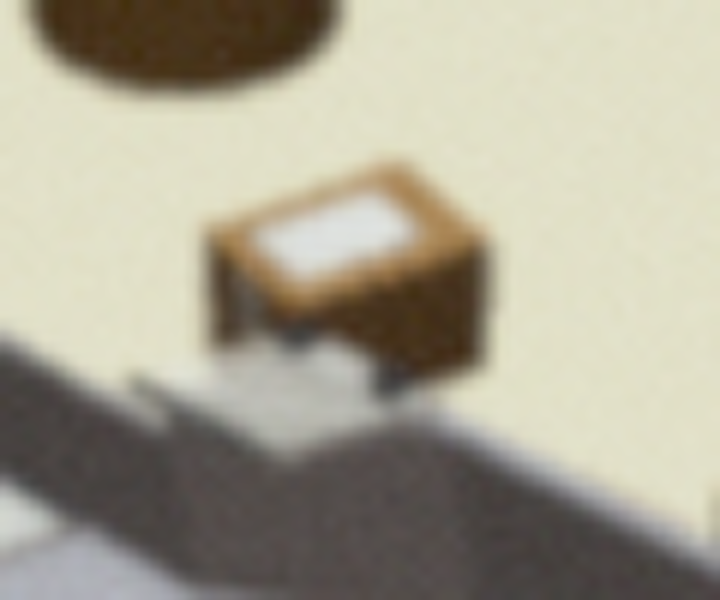

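The carton lies flat on the table, at scene (254,203), label up. I'll measure its top corners.

Run:
```python
from h import *
P=[ray("scene",(225+u/12-.46,180+v/12-.46),[0,0,.044],[0,0,1]) for u,v in((205,230),(398,155),(490,237),(292,310))]
P=np.array(P)[:,:2];print(np.round(P,4),P.mean(0))
m=P.mean(0); d=(P[0]-P[1]+P[3]-P[2])/2;print(np.linalg.norm(d),np.arctan2(d[1],d[0]), np.linalg.norm((P[0]-P[3]+P[1]-P[2])/2))
goto([.4318-.0015,-.1,.038],-.03)
goto([m[0],m[1],.038],-.03)
```

```text
[[ 0.4618 -0.1181]
 [ 0.3972 -0.1221]
 [ 0.3981 -0.0747]
 [ 0.4618 -0.0732]] [ 0.42970889 -0.09702094]
0.06422833110582706 0.042980793954446955 0.04619049717034227
shift [  -0.7 -168.8  117.3] twist 0.001 (alt -3.14 ) cur jaw -0.029 tilt [-0.017  0.004 -1.   ] j7 0.06
shift [   2.2 -169.5  117.3] twist 0.001 (alt -3.14 ) cur jaw -0.029 tilt [-0.017  0.004 -1.   ] j7 0.06
```

move_arm(steps=[[1,-50,0,0],[1,-100,0,0],[1,-140,0,0],[1,-165,5,0],[1,-169.5,30,0],[1,-169.5,60,0],[1,-169.5,85,0],[1,-169.5,105,0],[1,-169.5,115,0],[1,-169.5,119,0],[1,-169.5,119,0]], grip=80)

```text
clock: 19.92
position: [0.4327, -0.0989, 0.1961]
ee_rot: [-2.244, -2.18, 0.013]
force: [0.8, -0.4, 0.2]
width: 0.876
```

Run:
```python
from h import *
goto([.43,-.098,.036],-.03);s=arm.observe();print(s["force"],s["clock"])
```

```text
shift [ 0.4 -0.4  1.1] twist 0.001 (alt -3.14 ) cur jaw -0.029 tilt [-0.014  0.003 -1.   ] j7 0.07
[ 0.84281723 -0.36238494  0.16250919] 19.925
```

move_arm(steps=[[0,0,0,0],[0,0,0,0],[0,0,0,0],[0,0,0,0],[0,0,0,0]], grip=55, grip_force=15)

```text
clock: 20.55
position: [0.4329, -0.0989, 0.1962]
ee_rot: [-2.244, -2.181, 0.012]
force: [-1.0, 0.1, 7.4]
width: 0.702
```

move_arm(steps=[[0,0,-8,0],[0,0,-25,0],[0,0,-55,0],[0,0,-90,0],[0,0,-125,0],[0,0,-150,0],[0,0,-150,0]], grip_force=20)

```text
clock: 21.42
position: [0.4353, -0.0995, 0.3475]
ee_rot: [-2.246, -2.182, 0.009]
force: [0.9, 0.5, -2.1]
width: 0.697
```

Run:
```python
from h import *
g=c2w([0,-99,43.4]);print(g)
goto(g+[0,0,.09],1.538);s=arm.observe();print(s["force"],s["width"],s["clock"])
im=arm.get_image("scene");cv2.imwrite("pics/o.png",cv2.resize(im[80:240,170:360,::-1],None,fx=4,fy=3.7))
```

```text
[ 0.60777558 -0.02360466  0.11442277]
shift [ 80.4 171.8 -17.6] twist -1.567 (alt 1.575 ) cur jaw -0.029 tilt [-0.011  0.003 -1.   ] j7 0.08
[ 0.88820364  0.46653383 -2.05035024] 0.6970286806278626 21.425
```

View pics/o.png

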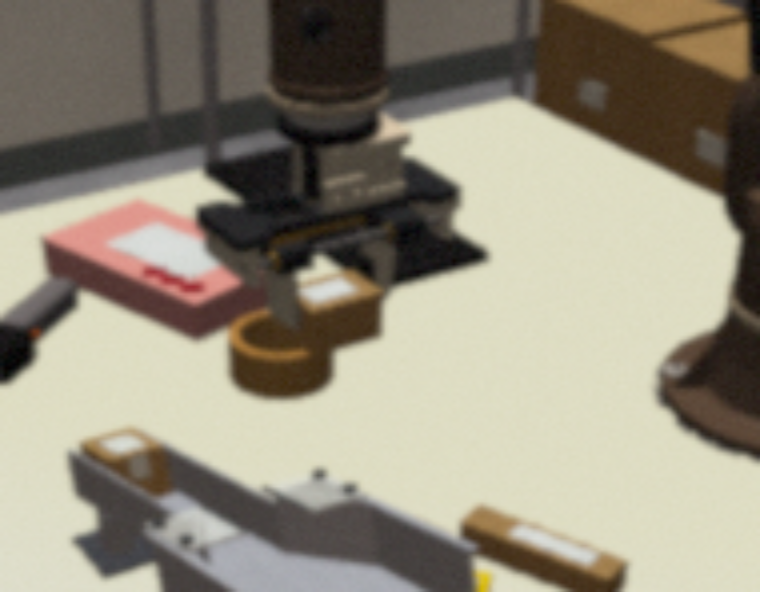

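move_arm(steps=[[0,0,-18,-0.17],[5,10,-18,-0.34],[12,25,-18,-0.51],[20,42,-18,-0.68],[30,64,-18,-0.85],[40,86,-18,-1.02],[50,107,-18,-1.19],[60,128,-18,-1.36],[68,146,-18,-1.5],[75,160,-18,-1.567],[80,170,-18,-1.567],[80,172,-18,-1.567],[80,172,-18,-1.567],[80,172,-18,-1.567]])

```text
clock: 23.22
position: [0.609, -0.0247, 0.3614]
ee_rot: [-0.052, -3.126, -0.004]
force: [-0.4, -0.0, -2.8]
width: 0.697
```

Run:
```python
from h import *
g=c2w([0,-99,43.4])
goto(g+[0,0,.02],1.538);s=arm.observe();print(s["force"],s["width"],s["clock"],s["joints"])
im=arm.get_image("scene");cv2.imwrite("pics/p0.png",im[...,::-1]);cv2.imwrite("pics/p.png",cv2.resize(im[130:250,170:290,::-1],None,fx=6,fy=5))
im=arm.get_image("top");cv2.imwrite("pics/p2.png",cv2.resize(im[90:190,190:330,::-1],None,fx=5,fy=5))
```

```text
shift [-2.1  0.5 68. ] twist -0.001 (alt 3.141 ) cur jaw 1.537 tilt [-0.015  0.003 -1.   ] j7 1.36
[-0.42897422 -0.04165429 -2.76635777] 0.6970515204339691 23.225 [ 0.16202816  0.47365686 -0.30053701  1.64005431  0.14949922  1.06572642
  1.35572098]
```

View pics/p.png

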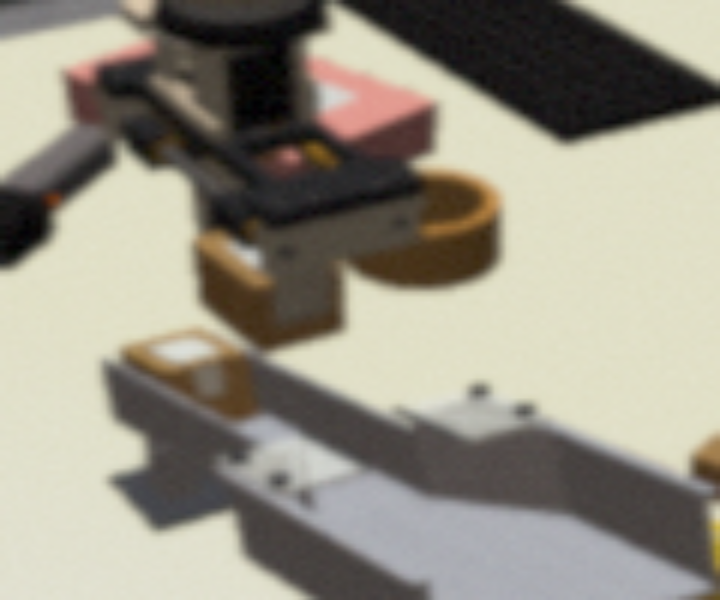

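View pics/p2.png

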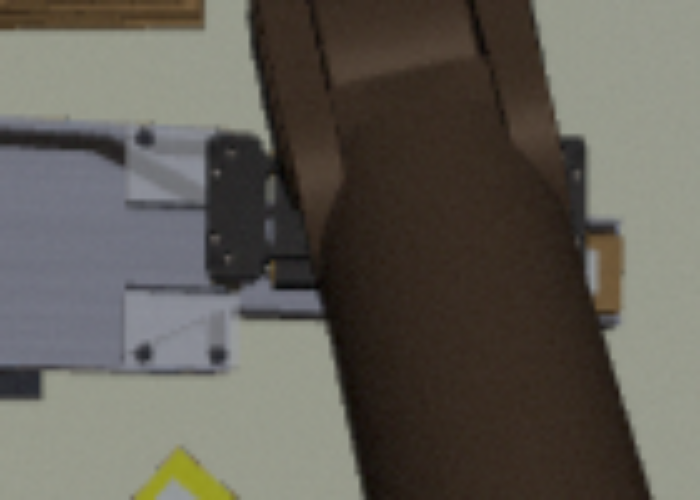

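Run:
```python
import cv2
a=cv2.imread("pics/p0.png")[170:205,195:235]; cv2.imwrite("pics/p1.png",cv2.resize(a,None,fx=16,fy=16,interpolation=cv2.INTER_CUBIC))
from h import *
s=arm.observe();Rt=R.from_rotvec(s["ee_rot"]).as_matrix();g=s["position"]+.159*Rt[:,2];print(g)
c,sn=np.cos(-.033),np.sin(-.033);ex=np.array([c,sn,0]);ey=np.array([-sn,c,0])
for sx in(1,-1):
  for z in(-.036,.008):
    u=proj("scene",g+ex*.023*sx+ey*.032+[0,0,z]);print(sx,z,((u-[195,170]+.5)*16).round())
```

```text
[ 0.60681745 -0.02414557  0.20262149]
1 -0.036 [272. 503.]
1 0.008 [259. 284.]
-1 -0.036 [512. 429.]
-1 0.008 [505. 212.]
```

View pics/p1.png

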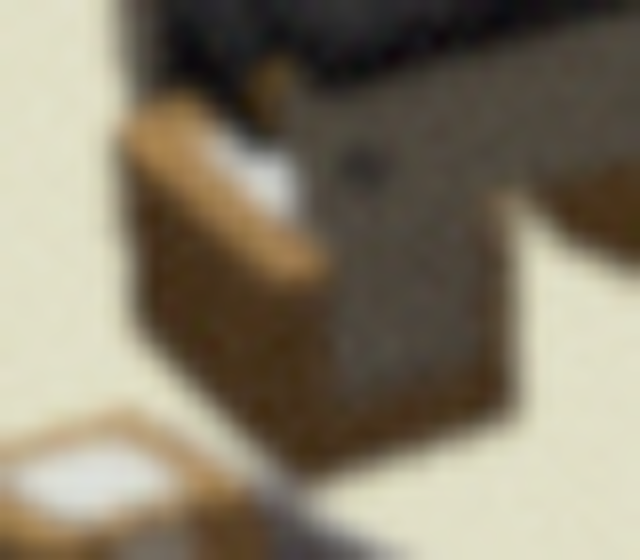

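move_arm(steps=[[-1,0,12,0],[-2,0,26,0],[-2,0,36,0],[-2,0,40,0],[-2,0,40,0]])

```text
clock: 23.95
position: [0.6108, -0.0243, 0.321]
ee_rot: [-0.051, -3.126, -0.005]
force: [-1.0, -1.1, -0.9]
width: 0.702
```

Run:
```python
from h import *
g=c2w([0,-99,43.4])
goto(g,1.538)
im=arm.get_image("scene");cv2.imwrite("pics/q0.png",im[...,::-1]);cv2.imwrite("pics/q.png",cv2.resize(im[170:235,180:255,::-1],None,fx=10,fy=9,interpolation=cv2.INTER_CUBIC))
```

```text
shift [-0.1 -0.  47.6] twist 0.0 (alt -3.141 ) cur jaw 1.538 tilt [-0.015  0.003 -1.   ] j7 1.34
```

View pics/q.png

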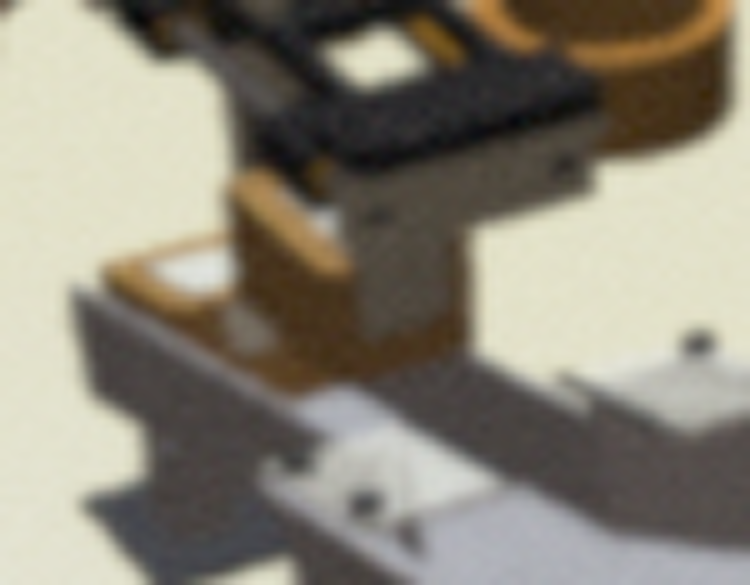

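The image suggests the carton sits about 4–5 mm toward the robot in the grip. I'll shift and then compare it with the lane walls in the same view.

move_arm(steps=[[-2,0,0,0],[-4,0,0,0],[-4,0,0,0],[-4,0,0,0]])

```text
clock: 24.5
position: [0.6149, -0.0245, 0.3214]
ee_rot: [-0.051, -3.126, -0.005]
force: [0.1, 0.5, -1.6]
width: 0.702
```

Run:
```python
from h import *
s=arm.observe();Rt=R.from_rotvec(s["ee_rot"]).as_matrix();g=s["position"]+.159*Rt[:,2];print(g,w2c(g))
im=arm.get_image("scene")[...,::-1];cv2.imwrite("pics/r0.png",im)
a=cv2.resize(im[185:225,185:240],None,fx=14,fy=14,interpolation=cv2.INTER_CUBIC)
def d(P,c):
    u=(proj("scene",P)-[185,185]+.5)*14-.5; cv2.circle(a,tuple(np.int32(np.round(u))),3,c,1)
c,sn=np.cos(-.033),np.sin(-.033);ex=np.array([c,sn,0]);ey=np.array([-sn,c,0])
for sx in(1,-1):
  for z in(-.036,.008): d(g+ex*.023*sx+ey*.032+[0,0,z],(0,255,0))
for y in(-200,-160,-120,-100,-80,-60,-40,-20):
  for s in(-1,1): d(c2w([s*28,y,40]),(255,0,0))
cv2.imwrite("pics/r.png",a)
```

```text
[ 0.61251037 -0.02392973  0.16239868] [  4.74287088 -85.90532506  89.55459117]
```

View pics/r.png

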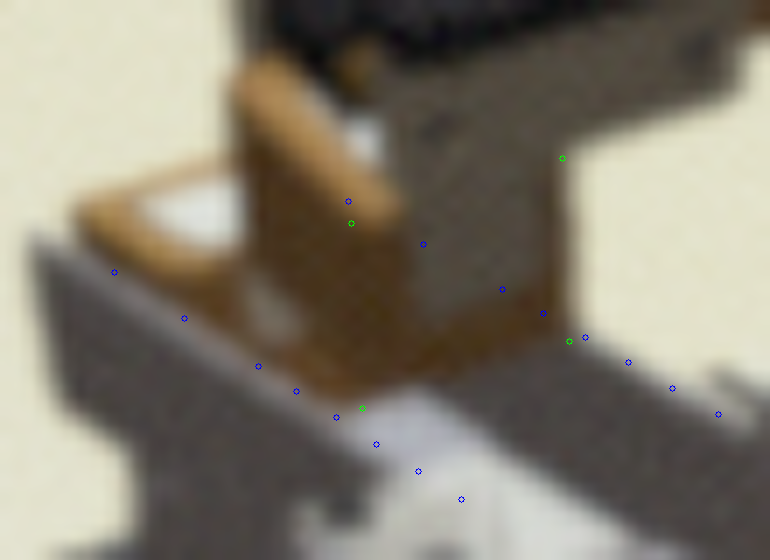

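Run:
```python
from h import *
im=cv2.imread("pics/r0.png")
a=cv2.resize(im[183:220,190:230],None,fx=16,fy=16,interpolation=cv2.INTER_LANCZOS4)
a=(255*(a/255.)**.5).astype(np.uint8)
for i in range(0,40,5): cv2.putText(a,str(190+i),(i*16,10),0,.35,(0,0,255));cv2.line(a,(i*16+8,12),(i*16+8,18),(0,0,255),1)
for i in range(0,37,5): cv2.putText(a,str(183+i),(0,i*16+12),0,.35,(0,0,255))
cv2.imwrite("pics/r1.png",a)
```

```text
(no output)
```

View pics/r1.png

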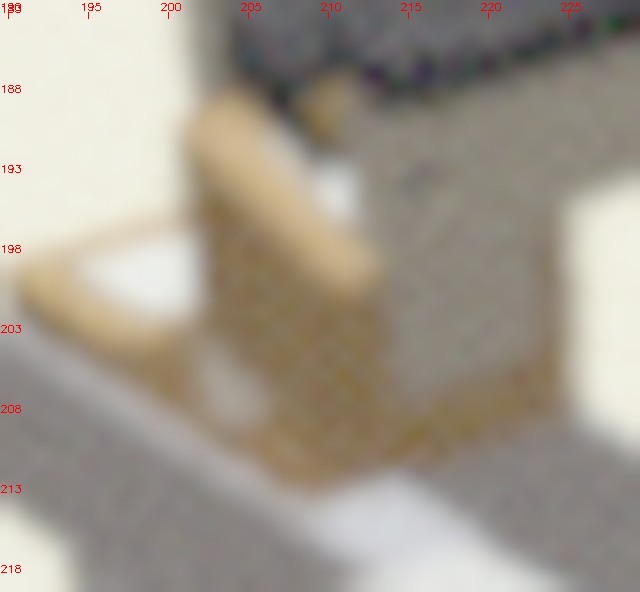

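move_arm(steps=[[1.5,0,4,0],[1.5,0,9,0],[1.5,0,14,0],[1.5,0,19,0],[1.5,0,24,0],[1.5,0,24,0]])

```text
clock: 25.3
position: [0.6128, -0.0244, 0.2968]
ee_rot: [-0.051, -3.125, -0.005]
force: [-0.1, 0.4, -1.4]
width: 0.698
```

Run:
```python
from h import *
s=arm.observe();Rt=R.from_rotvec(s["ee_rot"]).as_matrix();g=s["position"]+.159*Rt[:,2];print(g,w2c(g),s["force"],s["ft_torque"])
im=arm.get_image("scene")[...,::-1]
a=cv2.resize(im[180:230,185:245],None,fx=12,fy=12,interpolation=cv2.INTER_LANCZOS4)
cv2.imwrite("pics/s.png",(255*(a/255.)**.6).astype(np.uint8))
```

```text
[ 0.61034234 -0.02383303  0.13782287] [  2.57283874 -92.67210665  65.92871979] [-0.10886417  0.42930578 -1.39727514] [ 0.07311618 -0.21820174  0.02580855]
```

View pics/s.png

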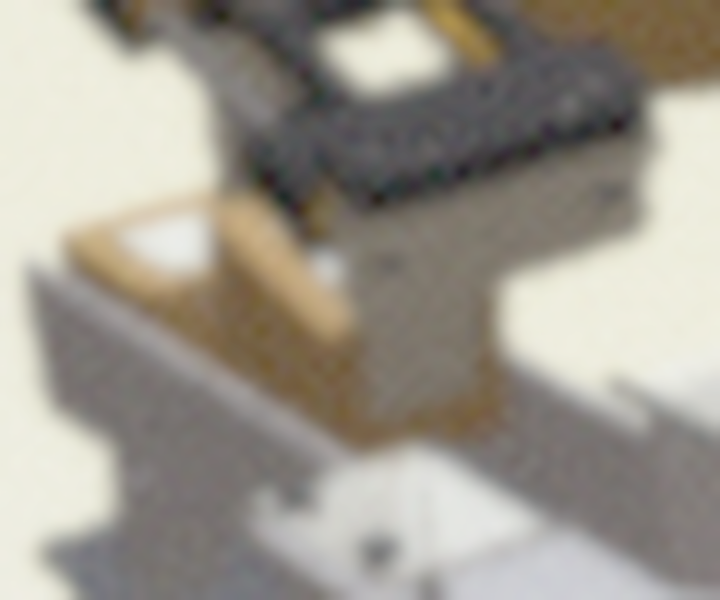

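move_arm(steps=[[0,0,4,0],[0,0,8,0],[0,0,12,0],[0,0,16,0],[0,0,19,0],[0,0,19,0]])

```text
clock: 26.1
position: [0.6126, -0.0243, 0.2781]
ee_rot: [-0.051, -3.126, -0.005]
force: [-0.7, 0.0, -1.7]
width: 0.699
```

move_arm(steps=[[0,0,1.5,0],[0,0,3,0],[0,0,4,0],[0,0,4,0]])

```text
clock: 26.6
position: [0.6127, -0.0242, 0.2747]
ee_rot: [-0.051, -3.127, -0.005]
force: [-2.0, -0.2, 2.0]
width: 0.7
```

The upslope edge has touched the lane floor (force −1.7 → +2.0 N). Now I'll open in small steps so the low end follows the pad down.

move_arm(steps=[[0,0,0,0],[0,0,0,0]], grip=66, grip_force=5)

```text
clock: 26.85
position: [0.6127, -0.0244, 0.2744]
ee_rot: [-0.051, -3.127, -0.005]
force: [0.6, -0.4, -0.1]
width: 0.719
```

move_arm(steps=[[0,0,0,0],[0,0,0,0]], grip=68)

```text
clock: 27.1
position: [0.6127, -0.0243, 0.2743]
ee_rot: [-0.051, -3.126, -0.005]
force: [-0.0, -1.1, -0.5]
width: 0.742
```

move_arm(steps=[[0,0,0,0],[0,0,0,0]], grip=70)

```text
clock: 27.35
position: [0.6127, -0.0243, 0.2744]
ee_rot: [-0.051, -3.126, -0.005]
force: [-0.0, -1.2, -0.0]
width: 0.764
```

Run:
```python
from h import *
s=arm.observe();print(s["force"],s["ft_torque"],s["width"])
im=arm.get_image("scene")[...,::-1]
a=cv2.resize(im[180:230,185:245],None,fx=12,fy=12,interpolation=cv2.INTER_LANCZOS4)
cv2.imwrite("pics/t.png",(255*(a/255.)**.6).astype(np.uint8))
```

```text
[-0.0400498  -1.24056048 -0.0358795 ] [-0.01278187 -0.16790589  0.01144128] 0.764339161401508
```

View pics/t.png

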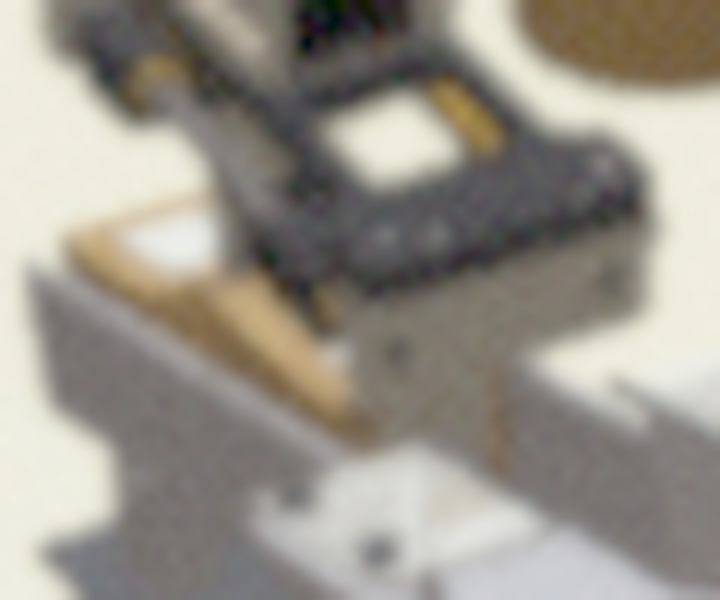

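move_arm(steps=[[0,0,0,0],[0,0,0,0]], grip=73)

```text
clock: 27.65
position: [0.6127, -0.0242, 0.2744]
ee_rot: [-0.051, -3.126, -0.005]
force: [-0.2, -1.0, -1.2]
width: 0.796
```

move_arm(steps=[[0,0,0,0],[0,0,0,0]], grip=76)

```text
clock: 27.9
position: [0.6127, -0.0243, 0.2744]
ee_rot: [-0.051, -3.126, -0.005]
force: [-0.7, -0.1, -0.2]
width: 0.827
```

move_arm(steps=[[0,0,0,0],[0,0,0,0]], grip=79)

```text
clock: 28.15
position: [0.6127, -0.0243, 0.2744]
ee_rot: [-0.051, -3.126, -0.005]
force: [-0.7, -1.0, -1.1]
width: 0.858
```

move_arm(steps=[[0,0,0,0],[0,0,0,0]], grip=82)

```text
clock: 28.4
position: [0.6126, -0.0243, 0.2744]
ee_rot: [-0.051, -3.126, -0.005]
force: [-0.3, -0.8, -0.6]
width: 0.893
```

move_arm(steps=[[0,0,0,0],[0,0,0,0]], grip=85)

```text
clock: 28.65
position: [0.6127, -0.024, 0.2745]
ee_rot: [-0.05, -3.127, -0.005]
force: [-0.1, -0.7, -0.4]
width: 0.926
```

Run:
```python
from h import *
s=arm.observe();print(s["force"],s["ft_torque"],s["width"])
im=arm.get_image("scene")[...,::-1]
a=cv2.resize(im[180:230,185:245],None,fx=12,fy=12,interpolation=cv2.INTER_LANCZOS4)
cv2.imwrite("pics/u.png",(255*(a/255.)**.6).astype(np.uint8))
```

```text
[-0.06772582 -0.74510086 -0.42631302] [ 0.05488104 -0.20613466  0.00386903] 0.925657671175145
```

View pics/u.png

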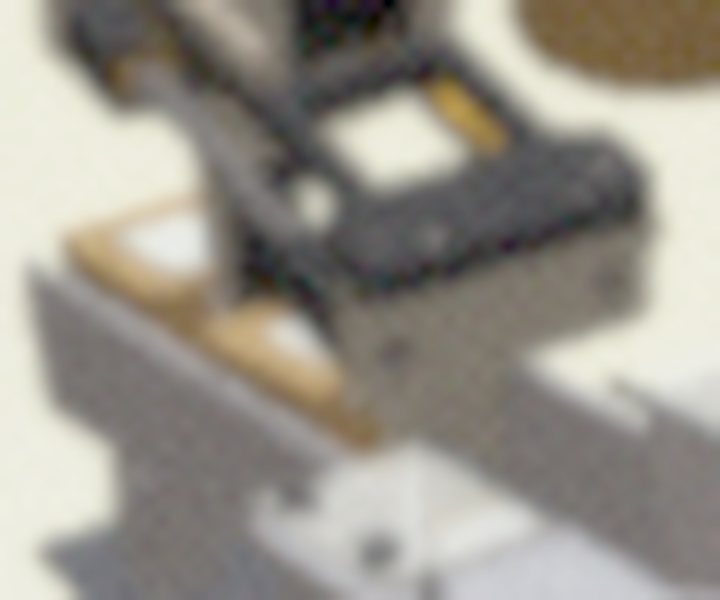

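move_arm(steps=[[0,0,0,0],[0,0,0,0]], grip=88)

```text
clock: 28.95
position: [0.6127, -0.0242, 0.2744]
ee_rot: [-0.051, -3.126, -0.005]
force: [-0.6, 0.5, -0.4]
width: 0.957
```

move_arm(steps=[[0,0,-4,0],[0,0,-10,0],[0,0,-18,0],[0,0,-28,0],[0,0,-40,0]])

```text
clock: 29.58
position: [0.6133, -0.0244, 0.3153]
ee_rot: [-0.051, -3.127, -0.005]
force: [0.7, -0.1, 0.4]
width: 0.958
```

Run:
```python
from h import *
s=arm.observe();print(s["force"],s["position"])
im=arm.get_image("scene")[...,::-1]
a=cv2.resize(im[180:230,185:245],None,fx=12,fy=12,interpolation=cv2.INTER_LANCZOS4)
cv2.imwrite("pics/v.png",(255*(a/255.)**.6).astype(np.uint8))
```

```text
[ 0.71193579 -0.10329512  0.44714909] [ 0.61328508 -0.0243771   0.31527087]
```

View pics/v.png

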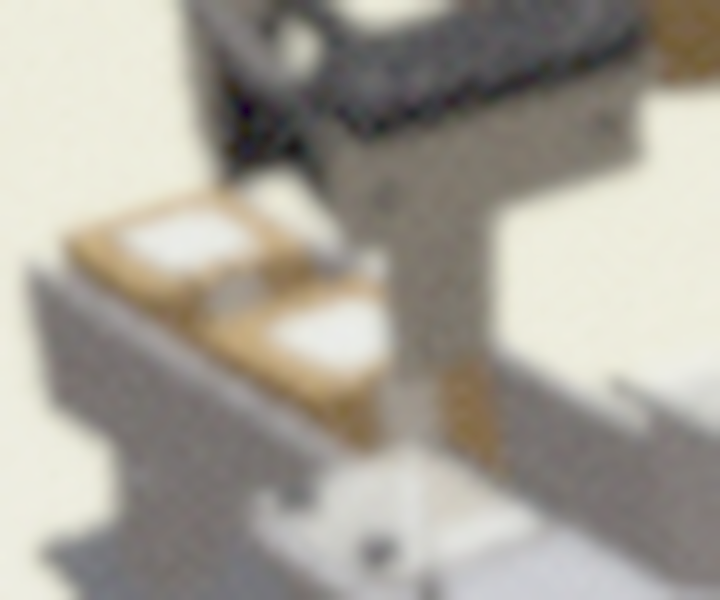

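The carton sits down in the lane. I'll clear the arm and check from both views.

move_arm(steps=[[0,0,-30,0],[0,0,-70,0],[0,0,-110,0],[40,0,-120,0],[100,0,-120,0],[160,0,-120,0],[200,40,-120,0],[200,100,-120,0],[200,150,-120,0],[200,200,-120,0],[200,240,-120,0],[200,240,-120,0]])

```text
clock: 31.12
position: [0.4222, 0.2246, 0.4384]
ee_rot: [-0.043, -3.127, -0.008]
force: [0.2, -0.1, -1.4]
width: 0.959
```

Run:
```python
from h import *
s=arm.observe();print(s["clock"],s["position"],s["joints"])
for n,(x,y,w,h) in (("scene",(180,180,75,55)),("top",(230,115,90,55))):
    im=arm.get_image(n)[...,::-1];cv2.imwrite(f"pics/w_{n}_full.png",im)
    a=cv2.resize(im[y:y+h,x:x+w],None,fx=8.5,fy=8.5,interpolation=cv2.INTER_CUBIC)
    cv2.imwrite(f"pics/w_{n}.png",(255*(a/255.)**.7).astype(np.uint8))
```

```text
31.125 [0.4222375  0.22458331 0.43843188] [-0.13569909  0.22014795 -0.54642321  1.82850956  0.11100719  1.13472969
  0.8242606 ]
```

View pics/w_scene.png

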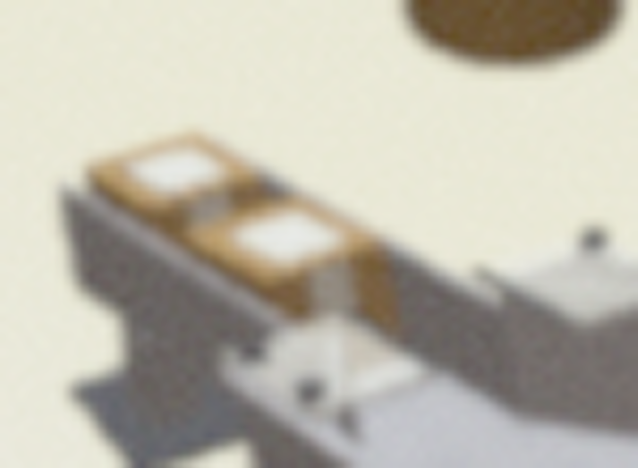

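View pics/w_top.png

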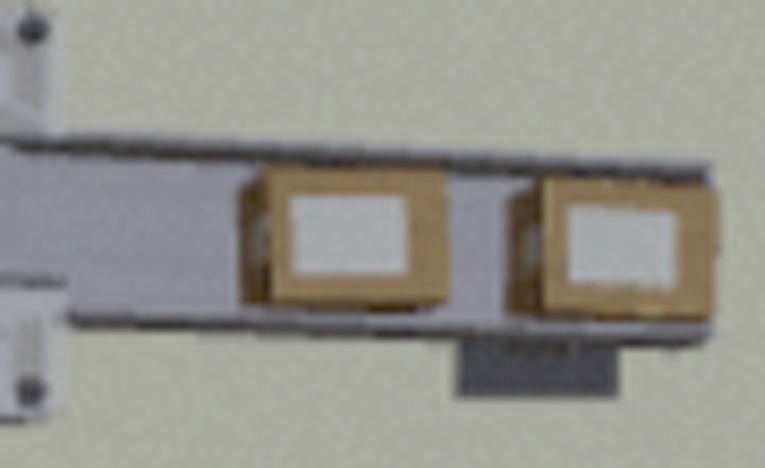

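View pics/w_top_full.png

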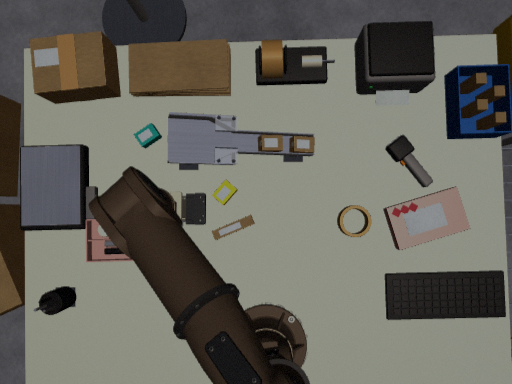

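Run:
```python
from h import *
f=lambda u,v,z:np.round(onc("top",(230+u/8.5-.44,115+v/8.5-.44),z),1)
print("new top",[f(*p,44) for p in((268,167),(447,172),(445,306),(268,300))])
print("new foot edge z0",f(243,240,0))
print("wait top",[f(*p,44) for p in((543,178),(717,187),(713,318),(541,312))],f(508,250,0))
g=lambda u,v,z:np.round(onc("scene",(180+u/8.5-.44,180+v/8.5-.44),z),1)
print("scene new top",[g(*p,44) for p in((183,232),(285,285),(385,245),(290,200))])
print("scene wait top",[g(*p,44) for p in((87,170),(262,175),(195,132))])
# predicted pixels for flat new carton centre from foot edge
for y in(-78,-142):
  for x in(-23,23):
    print(y,x,[np.round(((proj("scene",c2w([x,y,z]))-180+.5)*8.5)) for z in(0,44)],[np.round(((proj("top",c2w([x,y,z]))-[230,115]+.5)*8.5)) for z in(0,44)])
```

```text
new top [array([ 19.9, -76.3,  44. ]), array([  21.5, -139.7,   44. ]), array([ -24.5, -139.2,   44. ]), array([-25.1, -76.6,  44. ])]
new foot edge z0 [  1.7 -79.3   0. ]
wait top [array([  21.1, -174.3,   44. ]), array([  21.2, -238.3,   44. ]), array([ -24.7, -236.9,   44. ]), array([ -25.2, -173.8,   44. ])] [   2.6 -176.6   -0. ]
scene new top [array([  23. , -143.9,   44. ]), array([ 18.4, -68.3,  44. ]), array([-21.6, -75. ,  44. ]), array([ -17.3, -142.7,   44. ])]
scene wait top [array([  22.8, -235.1,   44. ]), array([ -21.1, -175.4,   44. ]), array([ -23. , -241.2,   44. ])]
-78 -23 [array([406., 363.]), array([385., 242.])] [array([239., 311.]), array([272., 294.])]
-78 23 [array([283., 404.]), array([261., 282.])] [array([240., 179.]), array([273., 159.])]
-142 -23 [array([326., 313.]), array([306., 196.])] [array([415., 318.]), array([453., 302.])]
-142 23 [array([208., 351.]), array([186., 234.])] [array([416., 189.]), array([454., 168.])]
```

Both cartons show the same top/foot offset to the chute floor (about 3 mm in each), so the new one lies flat at chute y ≈ −108. The waiting carton is still at −174 to −238, and the bystanders are where they were. Handing in.

Run:
```python
from h import *
a=cv2.imread("pics/top0.png");b=cv2.imread("pics/w_top_full.png")
for n,(x,y,w,h) in dict(slim=(205,208,55,38),tape=(332,198,46,46),gift=(380,180,95,75),scan=(380,130,60,62),wait=(290,130,30,30)).items():
    print(n,cv2.absdiff(a[y:y+h,x:x+w],b[y:y+h,x:x+w]).mean().round(1))
a=cv2.imread("pics/scene0.png");b=cv2.imread("pics/w_scene_full.png")
for n,(x,y,w,h) in dict(settray=(350,258,105,75),jar=(325,245,35,35)).items():
    print(n,cv2.absdiff(a[y:y+h,x:x+w],b[y:y+h,x:x+w]).mean().round(1))
print(arm.sign_off())
```

```text
slim 19.3
tape 18.2
gift 18.6
scan 16.8
wait 14.5
settray 6.3
jar 7.2
the job is handed in; nothing more can be done
None
```

The carton is out of the throat and now lies lengthwise and flat in the straight lane, above the waiting carton. I handed the job in at about 31 s of the 69 s.

**What I did:** I pushed the carton up the slot with the fingers closed until it was clear of the strips. I gripped it by its ends in the tray, lifted it out and set it flat on the table. I then gripped it by its ends again, turned it 90° and lowered it between the lane walls until its upper edge touched the floor. Opening the fingers in small steps let its lower end settle.

**Last checks:**
- **New carton:** its centre is near chute y = −108 mm, about 2 mm off the centre line. Its tilt in the pictures matches the waiting carton's, so I take it as flat. The pictures alone leave about 1–2 mm of doubt.
- **Waiting carton:** it still spans about −174 to −238 mm, the same as at the start.
- **Contact:** the highest force read at the end of any move was about 8 N. At hand-in the arm was clear of everything.

**Where checks disagreed:**
- **Grip offset:** the two cameras and the arm's own position differed by a few mm. Before lowering the carton into the lane I judged it off-centre in the fingers and shifted the arm sideways by about 2.5 mm net.
- **Bystanders, top view:** a before/after picture difference gave 15–19 grey levels everywhere, including the waiting carton, which measured as unmoved. I think this is a brightness change, so it doesn't confirm anything. By eye, the items in view are at their original pixels.
- **Bystanders, scene view:** the set tray and jar, partly hidden by the arm from above, showed only a small difference (6–7 grey levels).

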